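# Clamp a switch box in its nest and tighten the clutch knob by four clicks

## Task

Take the little switch box out of the kit carrier and lower it gently, flat and square, into the nest of the clamping fixture. With your hand off the box, turn the fixture's knob clockwise so that the jaw pushes the box home against the fixed jaw, and go on until the knob's slipping clutch has clicked four times, then stop: a fifth click is one too many. Do not handle the box by its toggle lever, and leave the other things where they are.

Things in the scene. Friction and masses are not known exactly. Their poses are not given: they have to be found in the camera images.
- switch_box: Small grey plastic project box, 40 (x) x 56 (y) x 28 mm (z), 0.06 to 0.1 kg, with a toggle lever in the middle of its top. Origin: centre of its underside, z up. Starts in one of the carrier's two slots (varies), whose dividers cover its long sides, so there it can be taken only by its 40 mm wide end faces, 56 mm apart (closing along its y). Either way round is right in the nest.
- switch_box_toggle: The metal toggle lever on the switch box: a rod 5 mm thick whose end stands 45 mm above the box's underside. Origin at its pivot, 30 mm above the underside. Not to be used as a handle.
- carrier: Fixed plywood kit carrier, 110 (x) x 62 (y) x 25 mm. Origin: centre of its underside. On a 5 mm base (on which the parts stand) three dividers, 8 mm thick, 58 mm long (y), tops 25 mm above the bench, make two slots 43 mm wide, open at both ends, with centres at x = -25.5 and +25.5 mm.
- heatsink: Black finned heat sink, 40 x 40 x 23 mm, loose in the other slot of the carrier. Stays there. Origin: centre of its underside.
- fixture: Fixed clamping fixture. Origin: at bench height under the nest's centre; its x points from the nest to the moving jaw and the knob. Aluminium base, 12 mm high, x = -52 to 124 mm, y = -50 to 50 mm. Fixed jaw at the -x end, face at x = -28 mm; grey pinion housing x = 60 to 112 mm, y = +-30 mm, 50 mm high, knob above it on a vertical axis at x = 86 mm.
- nest_seat (a point): Centre of the nest's floor pad (52 x 34 mm), 18 mm above the bench, axes as the fixture's: the clamped box's origin lies here, its y along this x. Both jaws stand 32 mm above this floor, higher than the box's body, and leave no room for fingers on the box's ends: here it can be held only by its long sides, 40 mm apart, which are free to grip.
- guide (a point): One of the nest's four steel corner guides: a point on its inner face at the foot of its lip, 30 mm above the bench, 21.2 mm to the +y side of the nest's axis. The guides (x = -28 to -21 and 24 to 33 mm, on both sides) leave the box 1.2 mm of play each side; their flared lips reach 36 mm above the bench and 30 mm out. Between them 45 mm along x are open for fingers.
- jaw: Moving steel jaw, 36 mm wide, top 50 mm above the bench, with a sprung rubber-faced pressure pad that gives up to 4 mm (5 N a mm). Origin: on the pad's face line, 16 mm above the bench. The knob drives it towards the fixed jaw (-x of the fixture) by 8 mm a radian. As found, the pad stands 4.5 to 7.5 mm short of the pushed-home box: open enough to load, no need to open it.
- knob_grip (a point): Point on the knob's vertical axis in the middle of its black grip bar, 79.5 mm above the bench; turns with the knob. The bar is 44 mm long (this point's x), 12 mm thick (its y), from 67 to 92 mm above the bench, on a disc of 46 mm diameter. Jaw and clicks together take 2.5 to 3 rad of turning, so the knob must be let go and taken again on the way.
- click_knob (a joint): Slip of the knob in its clutch, rad: 0 at the start, growing clockwise seen from above, 0.419 (24 degrees) a click, four clicks 1.676; let go, the knob settles to within a quarter click of a whole one. While the jaw runs freely (0.08 N m) it stays at 0; once the pad presses hard (over 10 N) the knob slips: its torque climbs to 0.19 N m and drops to near 0 at each click.
- mug: White dotted mug, 91 mm high, on the bench. Stays. Origin: on its underside.
- battery: 9 V block battery lying on its side on the bench, 26 x 51 x 18 mm. Stays. Origin: centre of its underside.
Not all that is in view belongs to the job. Of the things like the switch_box, leave any that is brown or turquoise; of the rest the larger one is meant.

How it is judged (in metres and radians):
On the way, in this order (a step that is already met when the one before it is completed fails the run):
1. the box has been taken out of the carrier (horizontal distance between switch_box and carrier above 0.1 m), for 0.05 s.
2. the box sits flat and square on the nest floor and is let go, before the clutch has clicked (z of switch_box in the frame of nest_seat between -0.0015 and 0.0015 m and y of switch_box in the frame of nest_seat between -0.0018 and 0.0018 m and x of switch_box in the frame of nest_seat between -0.002 and 0.01 m and angle between the y axis of switch_box and the x axis of fixture, either way round below 0.05 rad and angle between switch_box's own z axis and vertical below 0.03 rad and contact force between the fingers and switch_box below 0.3 N and value of joint click_knob between -0.3 and 0.3 rad), for 0.2 s.
At the end, for the whole second after the job is handed in: Box at rest on the nest floor (1.5 mm), within 2 mm of its clamped place along and 1.8 mm across the clamp axis, square within 0.05 rad, level within 0.03 rad; moving jaw pressing on it with over 3 N; clutch at its fourth click (1.466 to 1.885 rad) (z of switch_box in the frame of nest_seat between -0.0015 and 0.0015 m and y of switch_box in the frame of nest_seat between -0.0018 and 0.0018 m and x of switch_box in the frame of nest_seat between -0.002 and 0.01 m and angle between the y axis of switch_box and the x axis of fixture, either way round below 0.05 rad and angle between switch_box's own z axis and vertical below 0.03 rad and x of switch_box in the frame of nest_seat below 0.002 m and contact force between jaw and switch_box above 3 N and value of joint click_knob between 1.46615 and 1.88505 rad and linear speed of switch_box below 0.01 m/s); the robot touches nothing.
It fails at once if a fifth click of the clutch (value of joint click_knob above 1.98978 rad).
It fails at once if the box is handled by its toggle lever (more than 1.5 N from the fingers) (contact force between the fingers and switch_box_toggle above 1.5 N).
It fails at once if the box is dropped or rammed into the nest (faster than 0.3 m/s within 15 mm above its seat) (horizontal distance between switch_box and nest_seat below 0.02 m and z of switch_box in the frame of nest_seat below 0.015 m and linear speed of switch_box above 0.3 m/s).
It fails at once if the heat sink is moved (more than 20 mm) (distance of heatsink from where it was at the start of the episode above 0.02 m).
It fails at once if the mug or the battery is moved (more than 20 mm) (distance of any of mug, battery from where it was at the start of the episode above 0.02 m).
It also fails if it takes over 72 s, if anything falls off the work surface, if the arm or the gripper's body presses on something with over 40 N, if the wrist force passes 120 N, or if a joint passes its speed limit or range.

## Robot

A 6-joint arm with a two-finger parallel gripper is mounted at the origin on a cart in front of the work surface, level with it; the furniture and walls round the work are solid. World frame = base frame: x ahead of the robot, y to its left, z up, the work surface at z = 0. Lengths are in mm, angles in degrees, forces in N, time in s.
With the tool pointing down it reaches from about 300 to 850 mm from the base axis. Payload 4.2 kg.
Tool frame: the origin (TCP) lies between the finger pads; the fingertips stand 14 mm ahead of it and the grasp point (between the pads) lies 5 mm behind it (env.finger_overhang is the distance from the TCP to the fingertips, in mm); z points along the fingers, y is the line along which they close (so a half turn about z gives the same grasp; the last joint's range is limited). The gripper opens to 91 mm and grips with 3 to 60 N. Pads are 32 mm wide; open, the fingers measure 118 mm over their backs; the gripper's body (76 mm by 178 mm) begins 60 mm behind the grasp point.
Start: joints at [67.38, 18.312, 89.639, -0, 72.044, -1.146], TCP at [210.503, 535.098, 227.976] pointing down, gripper open.
Joint ranges: [-177.97, 177.97], [-48.28, 115.42], [12.27, 149.76], [-77.06, 257.06], [2.81, 150.46], [-146.56, 146.56]. Speed limits (degrees/s): [147.25, 147.25, 180, 180, 180, 180].

## Interface

Orientations are given as [roll, pitch, yaw] about the fixed x, y, z axes, in that order (R = Rz(yaw) Ry(pitch) Rx(roll)).
In Python, from workcell import status, cams, env, finder gives the robot as it stands.
- The arm moves only by the tool apply_moves, never from a script. Its argument "increments" is a list of rows, each a list of 7 numbers: the opening, from -1 (shut) to 1 (fully open), then the shift along the world's x, y, z in m, then the turn, a rotation vector about the world's x, y, z in degrees. In form: [[gripper, x, y, z, ax, ay, az], ...]. A call has 1 to 5 rows; each row shifts and turns the commanded pose from where the row before left it; what a row does not reach is not made up. A row lasts 1/12 s, in which the tool goes at most 41.7 mm and 7.16 degrees, less where a joint would pass 70% of its speed; a pose out of reach is approached as far as the arm can. A call with a gripper value outside its range is refused whole. The fingers move at their own pace and stop on an object; "newtons" is the grip in N (left out, the last holds). Time passes only in rows, so rows that do not move let the fingers close. It gives the time, the measured TCP pose, the force, the opening and the grip force at its end, in the units of the state.
- status.state(): the state, without advancing time (a new reading comes with each control period).
- cams.grab_frame(name): name is "scene" or "side" or "wrist"; returns a dict with "color" (480x640x3 uint8, red, green, blue), "intrinsics" (3x3 intrinsics, pixels), "R" (3x3) and "t" (3): a world point X has camera coordinates R X + t. Camera axes: x right, y down, z forward; pixel columns grow to the right and rows downward; lengths in mm; the calibration is good to about 2 mm. A picture is of the moment at which its call begins. There is no depth.
- env.job_done(): hands the job in; it is judged then, once.
Trained networks look in the newest picture that a camera, given by its name, has taken for a name from the list of things; names that differ only in an ending like _2 or _b are one class to them, and where a whole thing is asked for, a point or a joint stands for the part that bears it (a point fixed in the world has none). Each returns a list of dicts, best first, with "score" (0 to 1); they miss things now and then, are a little off and sometimes report something else, mostly with a low value. They report only what shows in the picture. A call takes as long as a camera call. They do not tell look-alikes from the thing itself.
- finder.boxes_of(query, camera): "rect" ([left, top, width, height] in pixels, round what is visible of it).
- finder.trace(query, camera): "pixels" (480x640 bool, what is visible of it) and "rect" ([left, top, width, height] in pixels, round what is visible of it).
The state is a dict: "time_s": time; "qpos": joint angles; "qvel": joint speeds; "effort": joint torques, N m; "ee_pos": TCP position; "ee_rot": TCP orientation; "force": force on the tool from outside, world axes, zero at the start; "torque": the same for the moment, N m; "gripper_width": finger opening in mm; "gripper_force": force on a finger pad.
Only numpy, scipy, OpenCV 4.12 (cv2) and the standard library are available. Lean on these libraries where they do the work, as an engineer would, in place of code of your own. Each camera call takes 0.05 s, during which the arm holds its last target. There are 200 camera calls.

## Working session

There is one attempt and no reset: what is moved stays moved. The work goes in short steps, Python scripts to look and compute and a tool call to move; the robot and the scene stay as the last step left them, time stands still between calls to the robot, and variables do not carry over. Pictures are saved under pics/ and viewed, at most 10 in all, crops included, and the job is handed in when it is done.

Besides the shell and the picture viewer there is one more tool, called after "Call:" by a JSON object that holds its "fn" and its "kwargs". apply_moves: Moves the arm, as the interface text tells. Its arguments: {"type":"object","properties":{"increments":{"type":"array","items":{"type":"array","items":{"type":"number"}}},"newtons":{"type":"number"}},"required":["increments"]}

```bash
mkdir -p pics; ls
cat > h.py <<'E'
import numpy as np, cv2
from workcell import status, cams, env, finder
def grab(n,save=None):
    f=cams.grab_frame(n)
    if save: cv2.imwrite('pics/'+save,f['color'][:,:,::-1])
    return f
def ray(f,u,v):
    K,R,t=np.array(f['intrinsics']),np.array(f['R']),np.array(f['t'])
    c=-R.T@t; d=R.T@np.linalg.solve(K,[u,v,1.]); return c,d
def onz(f,u,v,z):
    c,d=ray(f,u,v); return c+d*(z-c[2])/d[2]
def proj(f,X):
    K,R,t=np.array(f['intrinsics']),np.array(f['R']),np.array(f['t'])
    p=K@(R@np.array(X,float)+t); return p[:2]/p[2]
E
python3 - <<'E'
from h import *
np.set_printoptions(precision=1,suppress=True)
for n in ['scene','side']:
    f=grab(n,n+'1.png'); c,d=ray(f,320,240); print(n,c,d)
    for q in ['switch_box','carrier','fixture','heatsink','knob_grip','mug','battery','jaw']:
        for r in finder.boxes_of(q,n): 
            x,y,w,h=r['rect']; print(q,np.array(r['rect']),round(r['score'],2),onz(f,x+w/2,y+h/2,25))
print(status.state())
E
```

```text
pics
scene [-316.5 1077.9  720.9] [ 0.6 -0.7 -0.4]
switch_box [190.4 301.7  28.6  25.6] 0.81 [547.9 399.9  25. ]
switch_box [219.8 355.2  36.7  26.2] 0.81 [351.  487.5  25. ]
switch_box [175.1 340.7  27.2  17.7] 0.74 [474.1 507.7  25. ]
switch_box [245.8 276.3  84.5  48.4] 0.69 [439.7 238.3  25. ]
carrier [183.9 308.6  50.   32.9] 0.75 [508.7 422.4  25. ]
fixture [246.4 277.8  85.3  48.3] 0.85 [433.6 241.7  25. ]
fixture [418.7 214.9  12.2  14.7] 0.55 [ 409.6 -368.7   25. ]
heatsink [204.8 312.1  25.   21.8] 0.52 [500.2 405.6  25. ]
mug [381.8 206.   39.7  36.3] 0.8 [ 458.3 -311.8   25. ]
battery [422.  218.    9.7  11. ] 0.42 [ 400.  -364.1   25. ]
side [ -10.3 -793.2  827.4] [ 0.4  0.7 -0.6]
switch_box [191.8 191.3  25.5  15.7] 0.82 [363.7 463.3  25. ]
switch_box [270.6 186.4  12.1  17.3] 0.8 [559.2 382.2  25. ]
switch_box [331.5 225.6  16.9   6.1] 0.49 [631.5 144.1  25. ]
carrier [249.5 191.7  37.5  19.1] 0.77 [522.1 363.2  25. ]
fixture [249.  191.2  37.3  19. ] 0.38 [521.9 366.7  25. ]
fixture [231.  209.4  76.6  51.9] 0.23 [449.8 209.4  25. ]
heatsink [252.  192.7  17.3  14.3] 
[... 195 characters left out ...]
58.2   25. ]
battery [397.  411.3  25.6  22. ] 0.59 [ 418.3 -422.3   25. ]
battery [271.1 186.8  12.8  20.5] 0.58 [556.3 370.9  25. ]
battery [244.7 218.8  16.9  14.2] 0.48 [430.7 270.1  25. ]
battery [264.4 223.3  10.6  13.8] 0.26 [461.2 230.1  25. ]
jaw [262.9 218.9  10.4  18.7] 0.56 [461.5 240.4  25. ]
{'time_s': 0.9, 'qpos': array([67.4, 18.3, 89.6,  0. , 72. , -1.1]), 'qvel': array([-0. ,  0. ,  0.1, -0. ,  0.1, -0.1]), 'effort': array([  0. , -41.2, -23.2,   0.1,   0. ,   0. ]), 'ee_pos': array([210.5, 535.1, 228. ]), 'ee_rot': array([180. ,  -0. , 158.5]), 'force': array([-0.7,  0.3, -0. ]), 'torque': array([ 0.1, -0. ,  0. ]), 'gripper_force': 0.0, 'gripper_width': 91.47126027539544}
```

Run:
```python
import cv2,numpy as np
a=cv2.imread('pics/scene1.png')[235:395,150:350]; b=cv2.imread('pics/side1.png')[160:290,180:360]
a=cv2.resize(a,(800,640),interpolation=3)[:,:]; cv2.imwrite('pics/a.png',cv2.resize(a,(750,600)))
cv2.imwrite('pics/b.png',cv2.resize(b,(800,578),interpolation=3))
```

```text
(no output)
```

View pics/a.png

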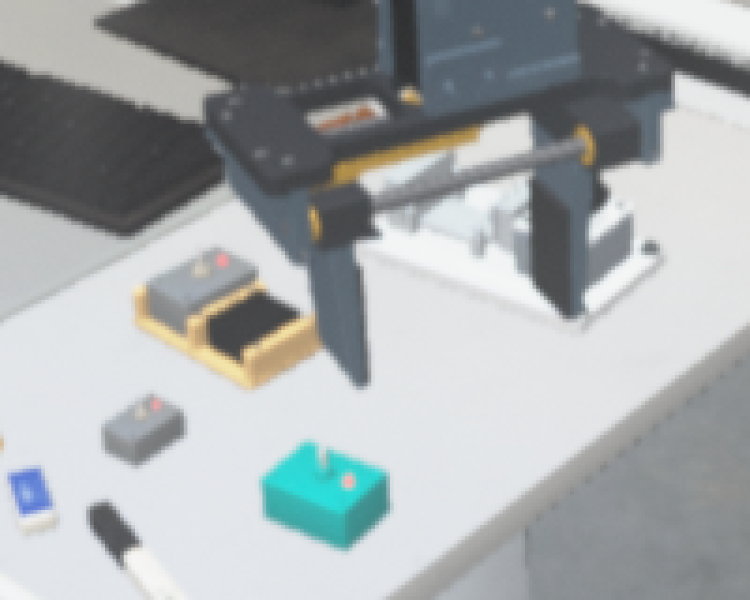

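View pics/b.png

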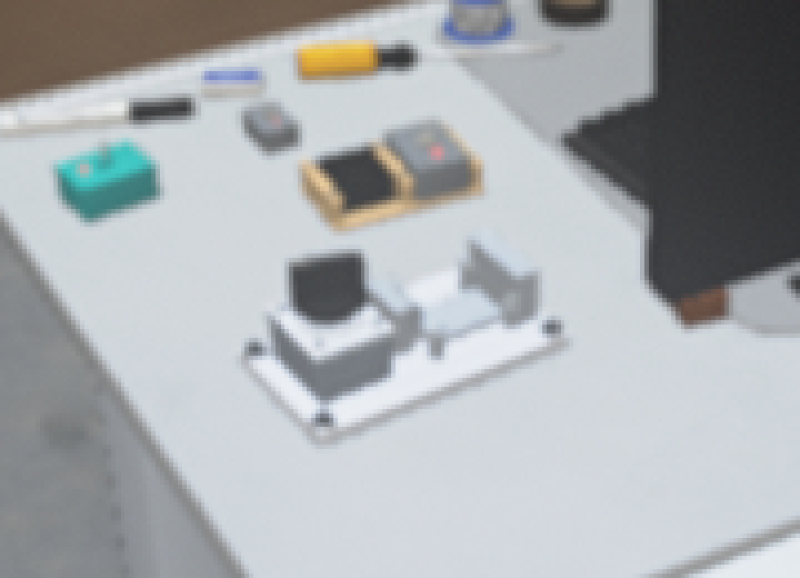

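Candidates: grey box in carrier (scene px ~205,314), small grey box on bench (188,350), turquoise box (238,368). Turquoise is excluded. Of the two grey ones, the larger is in the carrier, so that one is meant. I'll move above it for a close look.

Call:
{"fn": "apply_moves", "kwargs": {"increments": [[1,0.03,-0.02,0.008,0,0,0],[1,0.03,-0.02,0.008,0,0,0],[1,0.03,-0.02,0.008,0,0,0],[1,0.03,-0.02,0.008,0,0,0],[1,0.03,-0.02,0.008,0,0,0]]}}

```text
time_s: 1.32
ee_pos: [361.6, 434.0, 268.5]
ee_rot: [180.0, 0.0, 158.6]
force: [0.9, 0.7, -0.5]
gripper_width: 91.2
gripper_force: 0.0
```

Call:
{"fn": "apply_moves", "kwargs": {"increments": [[1,0.03,-0.02,0.008,0,0,0],[1,0.03,-0.02,0.008,0,0,0],[1,0.03,-0.02,0.008,0,0,0],[1,0.03,-0.02,0.008,0,0,0],[1,0.0,0,0,0,0,0]]}}

```text
time_s: 1.73
ee_pos: [485.9, 351.8, 301.3]
ee_rot: [179.9, 0.3, 158.2]
force: [-0.7, 0.3, -1.0]
gripper_width: 91.0
gripper_force: 0.0
```

Run:
```python
from h import *
np.set_printoptions(precision=1,suppress=True)
f=grab('wrist','w1.png'); c,d=ray(f,320,240); print(c,d,status.state()['ee_pos'],status.state()['ee_rot'])
np.savez('w1.npz',K=f['intrinsics'],R=f['R'],t=f['t'])
for q in ['switch_box','carrier','fixture','heatsink','knob_grip','jaw']:
    for r in finder.boxes_of(q,'wrist'):
        x,y,w,h=r['rect']; print(q,np.array(r['rect']),round(r['score'],2),onz(f,x+w/2,y+h/2,25))
```

```text
[411.4 382.3 458.1] [ 0.3 -0.1 -1. ] [483.2 353.4 300.5] [179.9   0.1 158.3]
switch_box [419.9 136.9  45.6  36.4] 0.85 [491.7 492.6  25. ]
switch_box [350.3 222.8  53.7  49.9] 0.79 [565.2 390.7  25. ]
switch_box [361.2   5.7  62.4  77.3] 0.77 [367.4 477.1  25. ]
carrier [333.2 172.2  76.1 100.7] 0.72 [534.  394.6  25. ]
carrier [135.2 127.6 152.1 166. ] 0.42 [453.3 230.8  25. ]
fixture [137.3 129.7 147.8 163.6] 0.67 [454.2 230.2  25. ]
heatsink [344.1 181.1  41.   41.5] 0.8 [508.6 395.8  25. ]
heatsink [151.6 164.6  41.2  47.1] 0.64 [414.1 201.8  25. ]
knob_grip [149.4 163.9  46.1  51. ] 0.77 [415.5 201.4  25. ]
jaw [183.3 200.3  39.4  31.5] 0.57 [455.5 219.2  25. ]
```

View pics/w1.png

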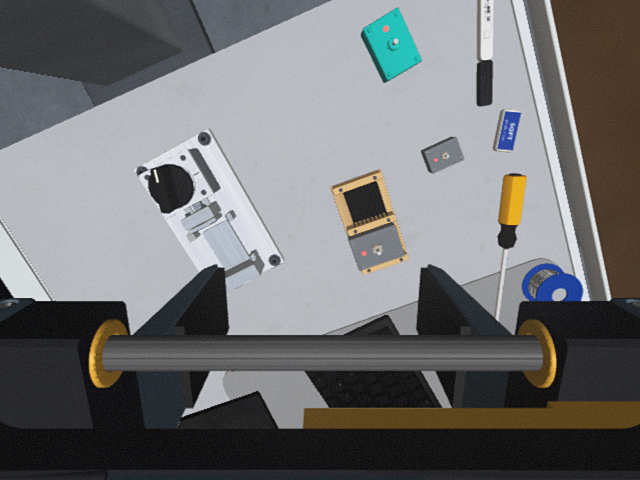

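```bash
cat >> h.py <<'E'
def rect(f,m,z):
    c=max(cv2.findContours(m.astype('uint8'),0,1)[0],key=cv2.contourArea)[:,0]
    P=np.array([onz(f,u,v,z)[:2] for u,v in c],'float32')
    r=cv2.minAreaRect(P); return r,cv2.boxPoints(r)
E
python3 - <<'E'
from h import *
np.set_printoptions(precision=1,suppress=True)
f=grab('wrist')
for q,z in [('switch_box',33),('carrier',25),('fixture',12),('heatsink',28),('knob_grip',92)]:
    for r in finder.trace(q,'wrist')[:3]:
        print(q,np.array(r['rect']),round(r['score'],2),rect(f,r['pixels'],z))
E
```

```text
switch_box [346.7 230.7  54.8  46.2] 0.87 (((559.633056640625, 389.84576416015625), (55.4307746887207, 44.16196060180664), 87.34809875488281), array([[536.3, 363.2],
       [580.4, 361.1],
       [583. , 416.5],
       [538.9, 418.6]], dtype=float32))
switch_box [362.7  18.4  58.6  71. ] 0.77 (((368.6233215332031, 473.5399475097656), (55.62186813354492, 43.54883575439453), 8.584858894348145), array([[337.9, 490.9],
       [344.4, 447.9],
       [399.4, 456.2],
       [392.9, 499.2]], dtype=float32))
switch_box [419.8 146.4  44.1  35.3] 0.71 (((489.8772277832031, 490.6429443359375), (30.42138671875, 40.50751876831055), 4.308051586151123), array([[473.2, 509.7],
       [476.2, 469.3],
       [506.6, 471.6],
       [503.5, 512. ]], dtype=float32))
carrier [328.9 181.1  81.2 101.8] 0.61 (((534.9505004882812, 393.5286865234375), (59.8494873046875, 113.63360595703125), 88.5478286743164), array([[477.4, 365.1],
       [591. , 362.2],
       [592.5, 422. ],
       [478.9, 424.9]], dtype=float32))
fixture [131.9 136.4 153.9 161.7] 0.55 (((462.9105529785156, 223.9730224609375), (179.86419677734375, 103.24452209472656), 4.861782550811768), array([[368.9, 267.8],
       [377.7, 164.9],
       [556.9, 180.2],
       [548.1, 283. ]], dtype=float32))
heatsink [341.9 193.3  43.1  38.9] 0.61 (((509.1299743652344, 396.1310729980469), (39.0742073059082, 38.69847869873047), 87.579833984375), array([[489. , 377.4],
       [527.6, 375.8],
       [529.3, 414.8],
       [490.6, 416.5]], dtype=float32))
knob_grip [150.5 168.8  43.5  51.4] 0.74 (((411.8446350097656, 229.682373046875), (42.793331146240234, 42.80744934082031), 0.6362228989601135), array([[390.2, 250.8],
       [390.7, 208. ],
       [433.5, 208.5],
       [433. , 251.3]], dtype=float32))
```

The wrist picture shows the grey box at (376,250) in the far slot with the heat sink next to it. The fixture is at (205,215) with its knob toward the robot. I'll go above the box.

Call:
{"fn": "apply_moves", "kwargs": {"increments": [[1,0.019,0.009,-0.025,0,0,6.5],[1,0.019,0.009,-0.025,0,0,6.5],[1,0.019,0.009,-0.025,0,0,6.4],[1,0.019,0.01,-0.025,0,0,0],[1,0,0,-0.03,0,0,0]]}}

```text
time_s: 2.8
ee_pos: [560.1, 394.0, 169.1]
ee_rot: [179.8, 0.3, 177.9]
force: [0.6, -0.3, -0.1]
gripper_width: 91.6
gripper_force: 0.0
```

```bash
cat > look.py <<'E'
from h import *
import sys
np.set_printoptions(precision=1,suppress=True)
f=grab('wrist',sys.argv[1]); s=status.state(); print(s['ee_pos'],s['ee_rot'],s['time_s'])
for a in sys.argv[2:]:
    q,z=a.split(':')
    for r in finder.trace(q,'wrist')[:2]:
        R=rect(f,r['pixels'],float(z)); print(q,np.array(r['rect']),round(r['score'],2),np.array(R[0][0]),np.array(R[0][1]),R[0][2])
E
python3 look.py w2.png switch_box:33 carrier:25
```

```text
[555.2 390.9 161.4] [-179.6   -0.5  177.9] 2.85
switch_box [278.9 202.9  72.9  55.9] 0.9 [560.3 390.3] [55.7 42.8] 87.8578109741211
switch_box [419.5 116.7  53.7  37.8] 0.62 [492.8 489.1] [26.2 40.3] 3.0440726280212402
carrier [280.4 127.6  78.9 133.4] 0.88 [536.4 394.1] [ 57.9 109.1] 88.1651611328125
carrier [ 3.8  0.4 54.7 59.8] 0.47 [409.9 196.2] [44.3 35.5] 87.9299087524414
```

View pics/w2.png

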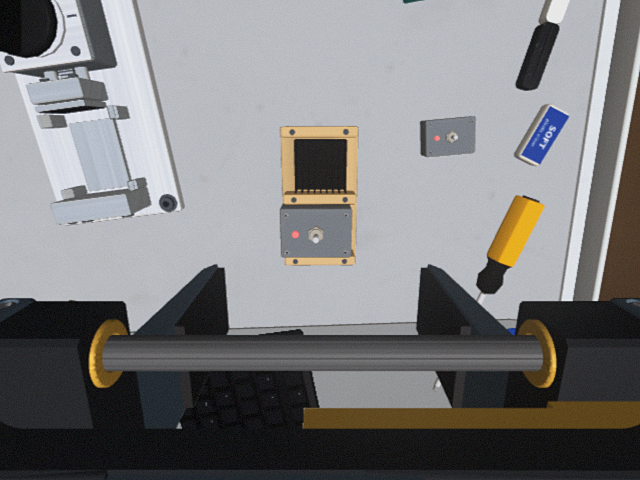

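Call:
{"fn": "apply_moves", "kwargs": {"increments": [[1,0.004,-0.001,-0.03,0,0,0],[1,0,0,-0.03,0,0,0],[1,0,0,-0.02,0,0,0],[1,0,0,0,0,0,0],[1,0,0,0,0,0,0]]}}

```text
time_s: 3.37
ee_pos: [560.8, 391.5, 91.7]
ee_rot: [179.9, 0.1, 177.9]
force: [0.4, -0.4, 0.5]
gripper_width: 91.2
gripper_force: 0.0
```

Call:
{"fn": "apply_moves", "kwargs": {"increments": [[1,0,-0.001,-0.025,0,0,0],[1,0,0,-0.02,0,0,0],[1,0,0,-0.015,0,0,0],[1,0,0,-0.007,0,0,0],[1,0,0,0,0,0,0]]}}

```text
time_s: 3.78
ee_pos: [561.0, 390.5, 24.1]
ee_rot: [179.9, 0.1, 177.9]
force: [-0.2, 0.0, -0.7]
gripper_width: 91.4
gripper_force: 0.0
```

Call:
{"fn": "apply_moves", "kwargs": {"increments": [[0.0,0,0,0,0,0,0],[-0.2,0,0,0,0,0,0],[-0.2,0,0,0,0,0,0],[-0.2,0,0,0,0,0,0],[-0.2,0,0,0,0,0,0]], "newtons": 15}}

```text
time_s: 4.2
ee_pos: [560.8, 390.3, 23.8]
ee_rot: [180.0, 0.1, 177.9]
force: [-0.5, -0.2, -0.1]
gripper_width: 60.9
gripper_force: 0.0
```

Call:
{"fn": "apply_moves", "kwargs": {"increments": [[-0.2,0,0,0,0,0,0],[-0.2,0,0,0,0,0,0],[-0.2,0,0,0,0,0,0],[-0.2,0,0,0,0,0,0]], "newtons": 15}}

```text
time_s: 4.53
ee_pos: [560.7, 390.2, 23.5]
ee_rot: [180.0, 0.0, 177.9]
force: [-1.3, -0.9, 4.0]
gripper_width: 55.8
gripper_force: 15.0
```

Call:
{"fn": "apply_moves", "kwargs": {"increments": [[-0.2,0,0,0.015,0,0,0],[-0.2,0,0,0.025,0,0,0],[-0.2,0,0,0.03,0,0,0],[-0.2,-0.02,0,0.01,0,0,0],[-0.2,-0.03,-0.005,0,0,0,-6]]}}

```text
time_s: 4.95
ee_pos: [514.0, 387.0, 106.1]
ee_rot: [179.6, 0.4, 171.7]
force: [-0.1, 0.5, -0.7]
gripper_width: 56.0
gripper_force: 15.0
```

Call:
{"fn": "apply_moves", "kwargs": {"increments": [[-0.2,-0.03,-0.005,0,0,0,-7],[-0.2,-0.03,-0.005,0,0,0,-7],[-0.2,-0.03,-0.005,0,0,0,-7],[-0.2,-0.01,-0.005,0,0,0,-7],[-0.2,0,0,0,0,0,-7]]}}

```text
time_s: 5.37
ee_pos: [406.9, 363.6, 102.5]
ee_rot: [-179.8, -0.0, 136.7]
force: [0.0, -1.0, -1.2]
gripper_width: 56.0
gripper_force: 15.0
```

Call:
{"fn": "apply_moves", "kwargs": {"increments": [[-0.2,0,0,0,0,0,-7],[-0.2,0,0,0,0,0,-7],[-0.2,0,0,0,0,0,-7],[-0.2,0,0,0,0,0,-7],[-0.2,0,0,0,0,0,-7]]}}

```text
time_s: 5.78
ee_pos: [410.2, 364.9, 102.5]
ee_rot: [-180.0, 0.0, 101.6]
force: [0.0, 0.1, -0.8]
gripper_width: 55.9
gripper_force: 15.0
```

Call:
{"fn": "apply_moves", "kwargs": {"increments": [[-0.2,0,0,-0.01,0,0,-7],[-0.2,0,0,-0.01,0,0,0],[-0.2,0,0,0,0,0,0],[-0.2,0,0,0,0,0,0]]}}

```text
time_s: 6.12
ee_pos: [409.9, 364.6, 82.0]
ee_rot: [-179.9, 0.1, 95.1]
force: [0.0, -0.3, -0.8]
gripper_width: 56.0
gripper_force: 15.0
```

```bash
python3 look.py w3.png switch_box:95 fixture:12 jaw:50 knob_grip:92
```

```text
[410.3 364.9  82.5] [-180.    0.   95.] 6.1667
switch_box [255.7 262.8 135.8  72.5] 0.92 [409. 378.] [54.1 32.5] 5.079794406890869
switch_box [463.7   2.6  77.3  79.3] 0.81 [460.3 476.8] [21.3 25.3] 3.0762887001037598
fixture [250.9 386.1 151.8  21.8] 0.89 [421.2 266.4] [103.2  17.9] 5.095747947692871
```

View pics/w3.png

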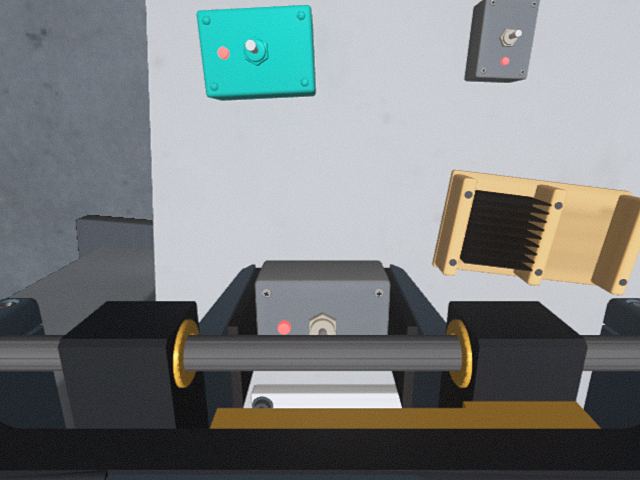

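The box is held square between the fingers (picture px 322,300) and there is clear bench below it. I'll set it down to take it again by its long sides.

Call:
{"fn": "apply_moves", "kwargs": {"increments": [[-0.2,0,0,-0.02,0,0,0],[-0.2,0,0,-0.02,0,0,0],[-0.2,0,0,-0.012,0,0,0],[-0.2,0,0,-0.006,0,0,0],[-0.2,0,0,-0.003,0,0,0]]}}

```text
time_s: 6.78
ee_pos: [410.3, 364.9, 21.4]
ee_rot: [-180.0, 0.0, 94.9]
force: [0.1, -0.7, -0.2]
gripper_width: 55.6
gripper_force: 15.0
```

Call:
{"fn": "apply_moves", "kwargs": {"increments": [[-0.2,0,0,-0.002,0,0,0],[-0.2,0,0,0,0,0,0]]}}

```text
time_s: 6.95
ee_pos: [410.8, 365.4, 20.3]
ee_rot: [180.0, -0.0, 94.9]
force: [-0.4, 0.3, 0.3]
gripper_width: 56.0
gripper_force: 15.0
```

Call:
{"fn": "apply_moves", "kwargs": {"increments": [[-0.2,0,0,-0.0015,0,0,0],[-0.2,0,0,0,0,0,0],[0.2,0,0,0,0,0,0],[0.5,0,0,0,0,0,0],[0.5,0,0,0,0,0,0]]}}

```text
time_s: 7.37
ee_pos: [410.7, 365.3, 18.8]
ee_rot: [180.0, -0.0, 94.9]
force: [0.7, 0.6, -0.4]
gripper_width: 66.3
gripper_force: 0.0
```

Call:
{"fn": "apply_moves", "kwargs": {"increments": [[0.9,0,0,0.02,0,0,0],[1,0,0,0.035,0,0,0],[1,0,0,0.035,0,0,0],[1,0,0,0.035,0,0,6],[1,0,0,0.01,0,0,7]]}}

```text
time_s: 7.78
ee_pos: [412.7, 367.0, 159.3]
ee_rot: [179.5, -0.2, 108.2]
force: [1.4, 0.2, 0.0]
gripper_width: 90.8
gripper_force: 0.0
```

Call:
{"fn": "apply_moves", "kwargs": {"increments": [[1,0,0,0,0,0,7],[1,0,0,0,0,0,7],[1,0,0,0,0,0,7],[1,0,0,0,0,0,7],[1,0,0,0,0,0,7]]}}

```text
time_s: 8.2
ee_pos: [410.5, 365.1, 153.7]
ee_rot: [180.0, 0.0, 143.3]
force: [0.3, 0.2, -0.3]
gripper_width: 90.8
gripper_force: 0.0
```

Call:
{"fn": "apply_moves", "kwargs": {"increments": [[1,0,0,0,0,0,7],[1,0,0,0,0,0,7],[1,0,0,0,0,0,7],[1,0,0,0,0,0,7],[1,0,0,0,0,0,7]]}}

```text
time_s: 8.62
ee_pos: [410.4, 365.0, 153.6]
ee_rot: [180.0, 0.0, 178.3]
force: [-0.8, 0.6, 0.2]
gripper_width: 91.2
gripper_force: 0.0
```

Call:
{"fn": "apply_moves", "kwargs": {"increments": [[1,0,0,0,0,0,7],[1,0,0,0,0,0,0],[1,0,0,0,0,0,0]]}}

```text
time_s: 8.87
ee_pos: [410.5, 365.1, 153.6]
ee_rot: [180.0, 0.0, -175.3]
force: [-0.3, -0.1, 0.4]
gripper_width: 91.0
gripper_force: 0.0
```

```bash
python3 look.py w4.png switch_box:28 fixture:12 jaw:50 knob_grip:92
```

```text
[410.5 365.1 153.6] [ 180.     0.  -175.2] 8.9167
switch_box [293.6 193.4  55.7  75.8] 0.95 [409.1 365. ] [59.4 39.8] 4.894514560699463
switch_box [440.5 147.8  67.8  81.5] 0.75 [367.  472.3] [57.5 47.8] 7.684652328491211
fixture [ 94.7 260.8  67.7  36.6] 0.75 [467.3 209.7] [30.2 57.7] 7.593888759613037
fixture [ 60.8 164.4 146.7 168.3] 0.68 [444.3 213.8] [141.8 119.6] 4.718388080596924
jaw [ 94.  262.8  68.3  33.8] 0.74 [450.  228.4] [25.6 49.1] 4.7230119705200195
jaw [ 60.7 200.3  73.4  78.8] 0.65 [423. 209.] [49.6 62. ] 80.8887710571289
knob_grip [ 60.3 197.3  74.3  81.6] 0.83 [405.3 228.1] [40.1 54. ] 25.138530731201172
knob_grip [319.5 233.5   3.4  13.2] 0.3 [395.8 363.8] [6.1 4.1] 4.720219135284424
```

View pics/w4.png

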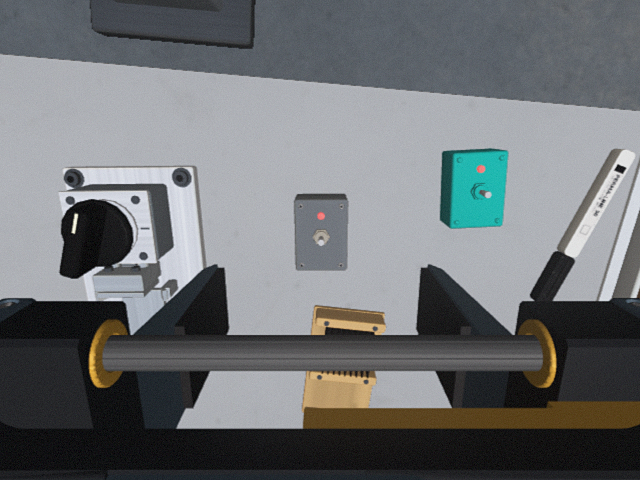

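Call:
{"fn": "apply_moves", "kwargs": {"increments": [[1,0,0,-0.03,0,0,0],[1,0,0,-0.035,0,0,0],[1,0,0,-0.03,0,0,0],[1,0,0,-0.02,0,0,0],[1,0,0,-0.012,0,0,0]]}}

```text
time_s: 9.53
ee_pos: [409.2, 364.0, 23.8]
ee_rot: [-179.9, -0.2, -175.1]
force: [1.4, -0.2, 0.3]
gripper_width: 91.3
gripper_force: 0.0
```

Call:
{"fn": "apply_moves", "kwargs": {"increments": [[1,0,0,-0.007,0,0,0],[0.2,0,0,-0.001,0,0,0],[-0.4,0,0,0,0,0,0],[-0.4,0,0,0,0,0,0],[-0.4,0,0,0,0,0,0]], "newtons": 12}}

```text
time_s: 9.95
ee_pos: [411.1, 365.7, 19.6]
ee_rot: [179.9, 0.1, -175.1]
force: [0.5, -0.2, -0.7]
gripper_width: 67.2
gripper_force: 0.0
```

Call:
{"fn": "apply_moves", "kwargs": {"increments": [[-0.5,0,0,0,0,0,0],[-0.5,0,0,0,0,0,0],[-0.5,0,0,0,0,0,0],[-0.5,0,0,0,0,0,0],[-0.5,0,0,0,0,0,0]], "newtons": 12}}

```text
time_s: 10.37
ee_pos: [410.6, 365.2, 18.8]
ee_rot: [180.0, 0.0, -175.1]
force: [-0.6, 0.4, 1.8]
gripper_width: 40.2
gripper_force: 12.0
```

Call:
{"fn": "apply_moves", "kwargs": {"increments": [[-0.5,0,0,0.02,0,0,0],[-0.5,0,0,0.035,0,0,0],[-0.5,0,0,0.035,0,0,0],[-0.5,0,0,0.035,0,0,0],[-0.5,0.02,-0.01,0.03,0,0,0]]}}

```text
time_s: 10.78
ee_pos: [428.1, 356.0, 175.7]
ee_rot: [179.9, -0.1, -174.9]
force: [0.1, 0.7, -1.2]
gripper_width: 39.7
gripper_force: 12.0
```

Call:
{"fn": "apply_moves", "kwargs": {"increments": [[-0.5,0.02,-0.02,0.02,0,0,0],[-0.5,0.02,-0.02,0,0,0,0],[-0.5,0.02,-0.02,0,0,0,0],[-0.5,0,0,0,0,0,0],[-0.5,0,0,0,0,0,0]]}}

```text
time_s: 11.2
ee_pos: [491.0, 294.1, 193.2]
ee_rot: [180.0, -0.0, -175.2]
force: [-1.6, 0.5, -0.8]
gripper_width: 40.1
gripper_force: 12.0
```

Run:
```python
from h import *
np.set_printoptions(precision=1,suppress=True)
f=grab('wrist','w5.png'); s=status.state(); print(s['ee_pos'],s['ee_rot'],s['time_s'])
np.savez('w5.npz',K=f['intrinsics'],R=f['R'],t=f['t'])
for q,z in [('fixture',12),('jaw',50),('knob_grip',92),('guide',36)]:
    for r in finder.trace(q,'wrist')[:2]:
        R=rect(f,r['pixels'],z); print(q,np.array(r['rect']),round(r['score'],2),np.array(R[0][0]),np.array(R[0][1]),R[0][2])
```

```text
[490.2 294.8 193. ] [ 180.    -0.1 -175.1] 11.25
fixture [173.4  68.  132.3 214.8] 0.56 [465.6 222.9] [184.7 101.3] 4.79863977432251
jaw [208.6 153.6  52.9  35.4] 0.93 [450.2 223.5] [27.2 41.2] 4.749775409698486
knob_grip [191.2  79.2  64.   69.6] 0.67 [410.7 224.6] [42.2 41.9] 4.747565746307373
guide [171.8  67.8 133.3 212.4] 0.78 [461.5 228.1] [170.1  94.2] 4.983521938323975
```

View pics/w5.png

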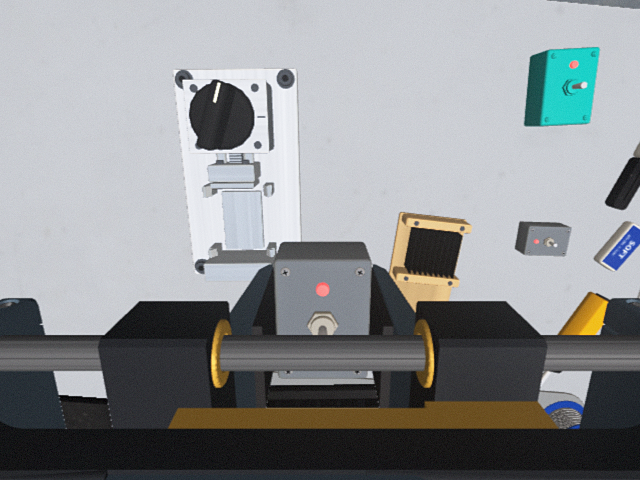

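```bash
cat > fit.py <<'E'
from h import *
from scipy.optimize import minimize
np.set_printoptions(precision=2,suppress=True)
f=dict(np.load('w5.npz')); im=cv2.imread('pics/w5.png'); g=cv2.GaussianBlur(cv2.cvtColor(im,6).astype('float32'),(0,0),0.8)
gx,gy=cv2.Sobel(g,5,1,0),cv2.Sobel(g,5,0,1)
def seg(a,b,z,n=80): return [np.r_[np.array(a)+(np.array(b)-np.array(a))*s,z] for s in np.linspace(.03,.97,n)]
def rc(x0,x1,y0,y1): return [((x0,y0),(x1,y0)),((x1,y0),(x1,y1)),((x1,y1),(x0,y1)),((x0,y1),(x0,y0))]
L=[(s,12) for s in rc(-52,124,-50,50)]+[(s,50) for s in rc(60,112,-30,30)]+[(((-24,-17),(22,-17)),18),(((-24,17),(22,17)),18)]
S=[(np.array(seg(a,b,z)),z) for (a,b),z in L]
def W(P,p):
    c,s=np.cos(np.radians(p[2])),np.sin(np.radians(p[2])); Q=P.copy(); Q[:,0]=p[0]+c*P[:,0]-s*P[:,1]; Q[:,1]=p[1]+s*P[:,0]+c*P[:,1]; return Q
def pj(Q):
    q=(f['K']@(f['R']@Q.T+f['t'].reshape(3,1))).T; return q[:,:2]/q[:,2:]
def cost(p,per=False):
    o=[]
    for P,z in S:
        u=pj(W(P,p)); d=u[-1]-u[0]; n=np.array([-d[1],d[0]])/np.linalg.norm(d)
        m=u.astype('float32')[:,None]
        v=cv2.remap(gx,m[...,0],m[...,1],1)*n[0]+cv2.remap(gy,m[...,0],m[...,1],1)*n[1]
        o.append(np.minimum(np.abs(v),80).mean())
    return o if per else -sum(o)
best=min(((cost((x,y,t)),x,y,t) for x in np.arange(490,509,1.) for y in np.arange(219,234,1.) for t in np.arange(183,187,.5)))
r=minimize(cost,best[1:],method='Nelder-Mead',options=dict(initial_simplex=np.array(best[1:])+np.array([[0,0,0],[.7,0,0],[0,.7,0],[0,0,.4]])))
print(best,r.x,r.fun,cost(r.x,True))
o=cv2.resize(im[50:290,150:350],None,fx=2.5,fy=2.5,interpolation=3)
for P,z in S:
    u=(pj(W(P,r.x))-[150,50])*2.5+.75
    cv2.polylines(o,[u.astype(int)],False,(0,0,255),1)
k=pj(W(np.array([[86.,0,92],[86,0,67]]),r.x)); print('knob px',k)
for q in k: cv2.circle(o,tuple(((q-[150,50])*2.5).astype(int)),3,(0,255,0),-1)
cv2.imwrite('pics/o5.png',o)
ff=dict(intrinsics=f['K'],R=f['R'],t=f['t']); print('box end',onz(ff,276,243,202),onz(ff,368,242.5,202))
c,d=ray(ff,320,240);print(c)
E
python3 fit.py
```

```text
(np.float64(-532.4856335482378), np.float64(498.0), np.float64(226.0), np.float64(185.5)) [497.38 225.75 185.56] -553.6496087814222 [np.float64(64.47886242405473), np.float64(75.74796143975901), np.float64(68.53849149586345), np.float64(18.009717558584203), np.float64(80.0), np.float64(31.599517593750022), np.float64(17.593527532446636), np.float64(47.47477059547496), np.float64(75.36090186978704), np.float64(74.84585827170221)]
knob px [[210.42 115.59]
 [220.35 116.48]]
box end [458.25 273.81 202.  ] [455.01 310.3  202.  ]
[412.03 288.47 350.49]
```

View pics/o5.png

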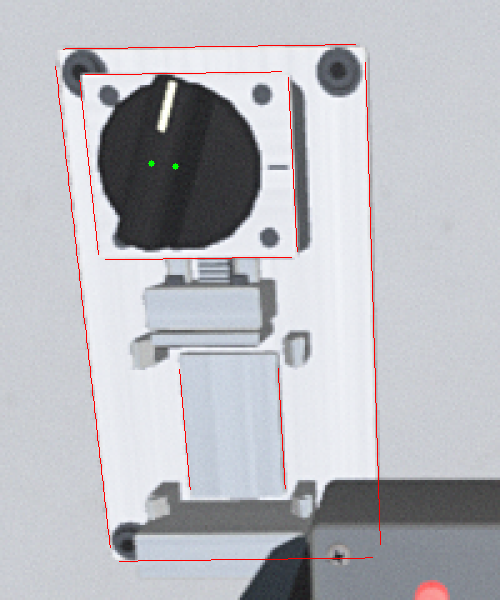

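The overlay shows the model lines lying on the base, housing and nest pad. Next I check the camera bias against the held box.

```bash
cat > fit2.py <<'E'
exec(open('fit.py').read().split('best=')[0])
S0=S
S=[S0[i] for i in (0,1,4,6,7,8,9)]
S[1]=(np.array(seg((124,-50),(124,50),12)),12)
S.append((np.array(seg((124,50),(-20,50),12)),12));S.append((np.array(seg((124,-50),(-20,-50),12)),12))
r=minimize(cost,[497.4,225.7,185.2],method='Nelder-Mead',options=dict(initial_simplex=np.array([497.4,225.7,185.2])+np.array([[0,0,0],[.7,0,0],[0,.7,0],[0,0,.4]])));print('fixture',r.x,r.fun,[round(float(c)) for c in cost(r.x,True)])
# held box, tool frame yaw 184.9, x along tool x (to -x world)
zt=193-18.8
S=[(np.array(seg((28,-20),(28,20),zt)),0),(np.array(seg((28,-20),(28,20),zt+28)),0)]+[(np.array([[28.,s*20,zt+k*28] for k in np.linspace(.1,.9,40)]),0) for s in (-1,1)]
x0=np.array([490.2,294.8,184.9])
r=minimize(cost,x0,method='Nelder-Mead',options=dict(initial_simplex=x0+np.array([[0,0,0],[2,0,0],[0,1,0],[0,0,.6]])));print('box',r.x,r.x-x0,r.fun,[round(float(c)) for c in cost(r.x,True)])
E
python3 fit2.py
```

```text
fixture [497.45 225.7  185.38] -582.3202322619819 [66, 77, 80, 14, 45, 73, 77, 73, 77]
box [491.83 295.38 185.26] [1.63 0.58 0.36] -319.7686231896323 [80, 80, 80, 80]
```

Call:
{"fn": "apply_moves", "kwargs": {"increments": [[-0.5,0.002,-0.02,-0.01,0,0,0],[-0.5,0.0015,-0.025,-0.03,0,0,0],[-0.5,0,-0.025,-0.03,0,0,0],[-0.5,0,0,-0.03,0,0,0],[-0.5,0,0,0,0,0,0]]}}

```text
time_s: 11.87
ee_pos: [489.7, 223.1, 88.5]
ee_rot: [-179.8, -0.6, -175.1]
force: [-1.2, -1.2, -0.5]
gripper_width: 39.8
gripper_force: 12.0
```

Call:
{"fn": "apply_moves", "kwargs": {"increments": [[-0.5,0,0,-0.015,0,0,0],[-0.5,0,0,-0.01,0,0,0],[-0.5,0,0,-0.005,0,0,0],[-0.5,0,0,0,0,0,0]]}}

```text
time_s: 12.2
ee_pos: [493.6, 225.7, 63.2]
ee_rot: [-180.0, -0.1, -175.0]
force: [0.1, 1.3, 0.2]
gripper_width: 40.1
gripper_force: 12.0
```

```bash
python3 - <<'E'
from h import *
f=grab('wrist','w6.png'); s=status.state(); print(s['ee_pos'],s['ee_rot'],s['time_s'])
np.savez('w6.npz',K=f['intrinsics'],R=f['R'],t=f['t'])
E
cat > fit3.py <<'E'
src=open('fit.py').read().split('best=')[0].replace('w5','w6')
exec(src); S0=S
def go(x0,n):
    x0=np.array(x0,float); r=minimize(cost,x0,method='Nelder-Mead',options=dict(initial_simplex=x0+np.array([[0,0,0],[1.5,0,0],[0,1,0],[0,0,.5]])));print(n,r.x,r.x-x0,[round(float(c)) for c in cost(r.x,True)]);return r.x
from h import status
p=status.state()['ee_pos']
S=[S0[1],S0[4],S0[5],S0[6],S0[7],(np.array(seg((124,50),(40,50),12)),12),(np.array(seg((124,-50),(40,-50),12)),12)]
a=go([497.4,225.7,185.3],'fix'); o=im.copy()
SS=S
zt=p[2]-18.8
S=[(np.array(seg((28,-20),(28,20),zt+28)),0)]+[(np.array([[28.,s*20,zt+k*28] for k in np.linspace(.1,.9,40)]),0) for s in (-1,1)]
b=go([p[0],p[1],184.9],'box')
for T,q in ((SS,a),(S,b)):
    for P,z in T: cv2.polylines(o,[pj(W(P,q)).astype(int)],False,(0,0,255),1)
cv2.imwrite('pics/o6.png',o)
c,s=np.cos(np.radians(a[2])),np.sin(np.radians(a[2])); d=b[:2]-a[:2]; print('box in fixture',c*d[0]+s*d[1],-s*d[0]+c*d[1],b[2]-a[2])
E
python3 fit3.py
```

```text
[494.07428612 225.76432921  63.85731887] [ 1.79988098e+02  1.06166184e-02 -1.75021773e+02] 12.25
fix [497.7  225.01 185.25] [ 0.3  -0.69 -0.05] [78, 21, 36, 53, 46, 19, 79]
box [494.44 226.64 184.72] [ 0.37  0.88 -0.18] [79, 80, 80]
box in fixture 3.0985246556766883 -1.9278372612425632 -0.5234134365828425
```

View pics/o6.png

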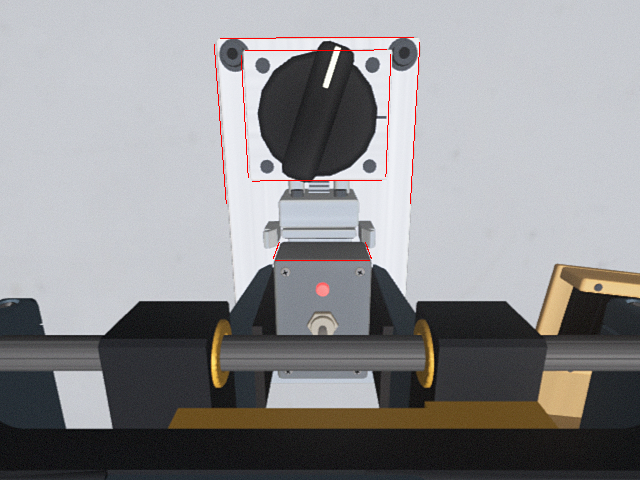

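Seen from close by, the box sits about 1.4 mm to +y of the nest axis (box centre px 323, jaw and guides px 319). I correct for that and lower slowly.

Call:
{"fn": "apply_moves", "kwargs": {"increments": [[-0.5,0.001,-0.0014,0,0,0,0.2],[-0.5,0,0,-0.005,0,0,0],[-0.5,0,0,-0.005,0,0,0],[-0.5,0,0,-0.003,0,0,0],[-0.5,0,0,0,0,0,0]]}}

```text
time_s: 12.67
ee_pos: [494.4, 223.5, 49.7]
ee_rot: [-180.0, -0.1, -174.9]
force: [-0.7, -0.8, -0.9]
gripper_width: 39.9
gripper_force: 12.0
```

Call:
{"fn": "apply_moves", "kwargs": {"increments": [[-0.5,0,0,-0.003,0,0,0],[-0.5,0,0,-0.003,0,0,0],[-0.5,0,0,0,0,0,0]]}}

```text
time_s: 12.92
ee_pos: [494.7, 223.5, 43.9]
ee_rot: [-180.0, -0.1, -174.9]
force: [0.5, -0.2, -0.7]
gripper_width: 39.9
gripper_force: 12.0
```

Call:
{"fn": "apply_moves", "kwargs": {"increments": [[-0.5,0,0,-0.003,0,0,0],[-0.5,0,0,-0.002,0,0,0],[-0.5,0,0,-0.001,0,0,0],[-0.5,0,0,0,0,0,0]]}}

```text
time_s: 13.25
ee_pos: [494.8, 223.6, 38.2]
ee_rot: [-180.0, -0.0, -174.9]
force: [0.1, -0.8, -0.5]
gripper_width: 39.8
gripper_force: 12.0
```

Call:
{"fn": "apply_moves", "kwargs": {"increments": [[-0.5,0,0,-0.001,0,0,0],[-0.5,0,0,0,0,0,0]]}}

```text
time_s: 13.42
ee_pos: [495.0, 223.7, 37.4]
ee_rot: [180.0, -0.0, -174.9]
force: [0.1, -0.1, -0.4]
gripper_width: 39.9
gripper_force: 12.0
```

Call:
{"fn": "apply_moves", "kwargs": {"increments": [[-0.5,0,0,-0.001,0,0,0],[-0.5,0,0,0,0,0,0],[-0.5,0,0,0,0,0,0]]}}

```text
time_s: 13.67
ee_pos: [495.2, 223.8, 36.7]
ee_rot: [180.0, 0.0, -174.9]
force: [-0.6, -0.6, 1.6]
gripper_width: 40.1
gripper_force: 12.0
```

Call:
{"fn": "apply_moves", "kwargs": {"increments": [[-0.5,0,0,-0.0005,0,0,0],[0.2,0,0,0,0,0,0],[0.2,0,0,0,0,0,0],[0.2,0,0,0,0,0,0],[0.2,0,0,0,0,0,0]]}}

```text
time_s: 14.08
ee_pos: [494.9, 223.6, 35.8]
ee_rot: [180.0, -0.0, -174.9]
force: [0.1, -0.8, 0.0]
gripper_width: 54.7
gripper_force: 0.0
```

Call:
{"fn": "apply_moves", "kwargs": {"increments": [[0.4,0,0,0.01,0,0,0],[0.4,0,0,0.03,0,0,0],[0.4,0,0,0.04,0,0,0],[0.4,0,0,0.04,0,0,0],[0.4,0,0,0.03,0,0,0]]}}

```text
time_s: 14.5
ee_pos: [495.6, 224.0, 189.9]
ee_rot: [179.9, 0.2, -174.9]
force: [0.8, 1.6, -0.0]
gripper_width: 63.6
gripper_force: 0.0
```

Call:
{"fn": "apply_moves", "kwargs": {"increments": [[0.4,0,0.03,0,0,0,0],[0.4,0,0.02,0,0,0,0],[0.4,0,0,0,0,0,0],[0.4,0,0,0,0,0,0]]}}

```text
time_s: 14.83
ee_pos: [494.7, 274.0, 186.4]
ee_rot: [-180.0, 0.0, -174.8]
force: [-0.0, -0.2, -0.9]
gripper_width: 64.1
gripper_force: 0.0
```

```bash
python3 - <<'E'
from h import *
np.set_printoptions(precision=2,suppress=True)
f=grab('wrist','w7.png'); s=status.state(); print(s['ee_pos'],s['ee_rot'],s['time_s'])
np.savez('w7.npz',K=f['intrinsics'],R=f['R'],t=f['t'])
for r in finder.trace('switch_box','wrist')[:2]: print(r['rect'],r['score'],rect(f,r['pixels'],46))
E
cat > fit7.py <<'E'
exec(open('fit.py').read().split('best=')[0].replace('w5','w7')); S0=S
def go(x0,n):
    x0=np.array(x0,float); r=minimize(cost,x0,method='Nelder-Mead',options=dict(initial_simplex=x0+np.array([[0,0,0],[1.5,0,0],[0,1,0],[0,0,.5]])));print(n,r.x,[round(float(c)) for c in cost(r.x,True)]);return r.x
S=[S0[1],S0[4],S0[6],(np.array(seg((124,50),(-20,50),12)),12),(np.array(seg((124,-50),(-20,-50),12)),12)]
a=go([497.4,225.4,185.3],'fix'); SS=S
S=[(np.array(seg(*q,46)),0) for q in rc(-28,28,-20,20)]
b=go([495.5,225,185.],'box')
o=cv2.resize(im[30:330,120:420],None,fx=2,fy=2,interpolation=3)
for T,q in ((SS,a),(S,b)):
    for P,z in T: cv2.polylines(o,[((pj(W(P,q))-[120,30])*2+.5).astype(int)],False,(0,0,255),1)
K=pj(W(np.array([[86.,0,92]]),a))[0]; print('knob',K,W(np.array([[86.,0,92]]),a)); cv2.circle(o,tuple(((K-[120,30])*2).astype(int)),3,(0,255,0),-1)
cv2.imwrite('pics/o7.png',o)
c,s=np.cos(np.radians(a[2])),np.sin(np.radians(a[2])); d=b[:2]-a[:2]; print('box in fixture',c*d[0]+s*d[1],-s*d[0]+c*d[1],b[2]-a[2])
E
python3 fit7.py
```

```text
[494.61 273.29 185.99] [-179.95   -0.04 -174.83] 14.8833
[555.1, 45.0, 79.8, 81.3] 0.74 (((371.1647033691406, 457.84832763671875), (53.254634857177734, 51.58749008178711), 7.478074073791504), array([[341.41, 479.96],
       [348.12, 428.81],
       [400.92, 435.74],
       [394.21, 486.89]], dtype=float32))
[541.0, 224.0, 58.2, 35.1] 0.6 (((485.4762268066406, 471.9929504394531), (28.301593780517578, 44.537559509277344), 2.140831708908081), array([[470.5 , 493.72],
       [472.17, 449.21],
       [500.45, 450.27],
       [498.79, 494.77]], dtype=float32))
fix [497.67 225.64 185.26] [77, 77, 18, 78, 78]
box [495.35 223.84 184.9 ] [80, 79, 78, 79]
knob [241.82 111.38] [[412.03 217.75  92.  ]]
box in fixture 2.479854170298841 1.5779110966294803 -0.3581221500901961
```

View pics/o7.png

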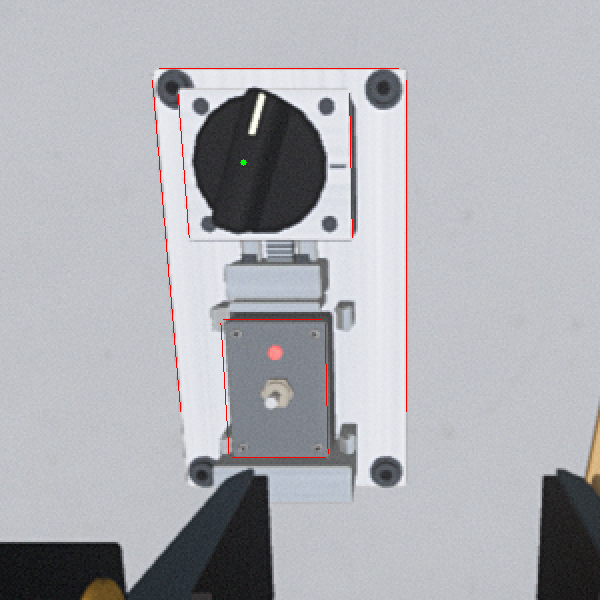

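The box is in the nest between its guides, with nothing touching it. Next is the knob: measuring the bar's angle.

```bash
cat > bar.py <<'E'
from h import *
import sys
np.set_printoptions(precision=2,suppress=True)
def bar(name):
    z=dict(np.load(name+'.npz')); f=dict(intrinsics=z['K'],R=z['R'],t=z['t'])
    g=cv2.imread('pics/'+name+'.png',0); c=proj(f,[411.8,217.6,92])
    g=np.clip(g.astype(float)*4,0,255).astype('uint8'); x,y=(c-40).astype(int)
    s=cv2.createLineSegmentDetector().detect(cv2.resize(g[y:y+80,x:x+80],None,fx=4,fy=4,interpolation=2))[0][:,0]/4+[x,y,x,y]
    for l in s:
        a,b=onz(f,l[0],l[1],92)[:2],onz(f,l[2],l[3],92)[:2]; d=b-a; L=np.hypot(*d)
        if L>9: 
            n=np.array([-d[1],d[0]])/L; print('ang',np.degrees(np.arctan2(d[1],d[0]))%180,'len',L,'off',n@((a+b)/2-[411.8,217.6]))
bar(sys.argv[1])
E
python3 bar.py w7; python3 bar.py w5 2>&1 | tail -15
```

```text
ang 171.77895149837292 len 9.45890336532787 off 14.860567848078343
ang 166.57485895056146 len 10.83151583828793 off -1.2859705983911216
```

Call:
{"fn": "apply_moves", "kwargs": {"increments": [[0.4,-0.0275,-0.0185,0,0,0,-5.7],[0.4,-0.0275,-0.0185,0,0,0,-5.7],[0.4,-0.0275,-0.0185,-0.01,0,0,-5.7],[0.4,0,0,-0.01,0,0,0],[0.4,0,0,0,0,0,0]], "newtons": 10}}

```text
time_s: 15.35
ee_pos: [409.9, 215.8, 164.6]
ee_rot: [-179.8, -0.2, 168.0]
force: [0.9, 0.5, -0.1]
gripper_width: 63.9
gripper_force: 0.0
```

Call:
{"fn": "apply_moves", "kwargs": {"increments": [[0.4,0,0,-0.03,0,0,0],[0.4,0,0,-0.025,0,0,0],[0.4,0,0,-0.01,0,0,0],[0.4,0,0,0,0,0,0],[0.4,0,0,0,0,0,0]]}}

```text
time_s: 15.77
ee_pos: [413.4, 218.2, 101.1]
ee_rot: [-180.0, 0.0, 168.0]
force: [0.9, 0.9, -0.1]
gripper_width: 63.4
gripper_force: 0.0
```

Call:
{"fn": "apply_moves", "kwargs": {"increments": [[0.4,-0.0012,-0.0005,-0.01,0,0,0],[0.4,0,0,-0.006,0,0,0],[0.0,0,0,-0.001,0,0,0],[-0.5,0,0,0,0,0,0],[-0.7,0,0,0,0,0,0]], "newtons": 10}}

```text
time_s: 16.18
ee_pos: [411.9, 217.9, 84.6]
ee_rot: [180.0, 0.1, 168.0]
force: [0.2, 0.3, -0.1]
gripper_width: 46.6
gripper_force: 0.0
```

Call:
{"fn": "apply_moves", "kwargs": {"increments": [[-0.9,0,0,0,0,0,0],[-0.9,0,0,0,0,0,0],[-0.9,0,0,0,0,0,0],[-0.9,0,0,0,0,0,0],[-0.9,0,0,0,0,0,0]], "newtons": 15}}

```text
time_s: 16.6
ee_pos: [411.2, 217.4, 84.1]
ee_rot: [-180.0, 0.0, 168.0]
force: [0.2, -8.4, 3.2]
gripper_width: 13.3
gripper_force: 3.9
```

```bash
cat > st.py <<'E'
from h import *
s=status.state(); print({k:np.round(s[k],3) for k in ['time_s','qpos','ee_pos','ee_rot','force','torque','gripper_width','gripper_force']},np.round(s['effort'][-1],3))
E
python3 st.py
```

```text
{'time_s': np.float64(16.6), 'qpos': array([ 2.64660e+01,  1.71470e+01,  1.15309e+02, -4.40000e-02,
        4.75660e+01, -5.15520e+01]), 'ee_pos': array([411.229, 217.374,  84.054]), 'ee_rot': array([-1.79961e+02,  3.00000e-03,  1.68047e+02]), 'force': array([ 0.248, -8.363,  3.188]), 'torque': array([-1.481, -0.267, -0.063]), 'gripper_width': np.float64(13.339), 'gripper_force': np.float64(3.864)} -0.089
```

Call:
{"fn": "apply_moves", "kwargs": {"increments": [[-0.9,0,0,0,0,0,0],[-0.9,0,0,0,0,0,0],[-0.9,0,0,0,0,0,0]], "newtons": 15}}

```text
time_s: 16.85
ee_pos: [411.3, 216.8, 84.1]
ee_rot: [-179.9, 0.0, 168.1]
force: [0.7, -5.6, 3.0]
gripper_width: 11.9
gripper_force: 15.0
```

```bash
python3 st.py
```

```text
{'time_s': np.float64(16.85), 'qpos': array([ 2.64370e+01,  1.71390e+01,  1.15317e+02, -1.12000e-01,
        4.75930e+01, -5.15600e+01]), 'ee_pos': array([411.252, 216.804,  84.079]), 'ee_rot': array([-1.79905e+02,  1.30000e-02,  1.68073e+02]), 'force': array([ 0.703, -5.607,  3.03 ]), 'torque': array([-0.969, -0.145, -0.004]), 'gripper_width': np.float64(11.939), 'gripper_force': np.float64(14.993)} -0.012
```

Call:
{"fn": "apply_moves", "kwargs": {"increments": [[-0.9,0,-0.0008,0,0,0,0],[-0.9,0,0,0,0,0,-6],[-0.9,0,0,0,0,0,-6],[-0.9,0,0,0,0,0,-6],[-0.9,0,0,0,0,0,-6]]}}

```text
time_s: 17.27
ee_pos: [411.3, 216.8, 84.1]
ee_rot: [-180.0, 0.0, 143.8]
force: [0.3, -2.5, 2.9]
gripper_width: 11.7
gripper_force: 15.0
```

```bash
cat > t.py <<'E'
from workcell import status
s=status.state(); print(s['time_s'],s['ee_rot'][2].round(2),'tz',s['torque'].round(3),'F',s['force'].round(1),s['ee_pos'].round(1),s['gripper_width'].round(2),'j6',s['effort'][-1].round(3))
E
python3 t.py
```

```text
Traceback (most recent call last):
  File "t.py", line 2, in <module>
    s=status.state(); print(s['time_s'],s['ee_rot'][2].round(2),'tz',s['torque'].round(3),'F',s['force'].round(1),s['ee_pos'].round(1),s['gripper_width'].round(2),'j6',s['effort'][-1].round(3))
                                                                                                                                       ^^^^^^^^^^^^^^^^^^^^^^^^
AttributeError: 'float' object has no attribute 'round'
```

Call:
{"fn": "apply_moves", "kwargs": {"increments": [[-0.9,0,0,0,0,0,-6],[-0.9,0,0,0,0,0,-6],[-0.9,0,0,0,0,0,-4],[-0.9,0,0,0,0,0,0]]}}

```text
time_s: 17.6
ee_pos: [411.3, 216.8, 84.1]
ee_rot: [-180.0, 0.0, 128.0]
force: [-0.6, -2.9, 2.9]
gripper_width: 11.8
gripper_force: 15.0
```

```bash
python3 t.py
```

```text
Traceback (most recent call last):
  File "t.py", line 2, in <module>
    s=status.state(); print(s['time_s'],s['ee_rot'][2].round(2),'tz',s['torque'].round(3),'F',s['force'].round(1),s['ee_pos'].round(1),s['gripper_width'].round(2),'j6',s['effort'][-1].round(3))
                                                                                                                                       ^^^^^^^^^^^^^^^^^^^^^^^^
AttributeError: 'float' object has no attribute 'round'
```

```bash
sed -i "s/s\['gripper_width'\].round(2)/round(float(s['gripper_width']),2)/" t.py; python3 t.py
```

```text
17.6 127.97 tz [-0.678 -0.069 -0.053] F [-0.6 -2.9  2.9] [411.3 216.8  84.1] 11.82 j6 0.456
```

Call:
{"fn": "apply_moves", "kwargs": {"increments": [[-0.9,0,0,0,0,0,-5]]}}

```text
time_s: 17.68
ee_pos: [411.3, 216.8, 84.1]
ee_rot: [180.0, 0.0, 123.1]
force: [-0.5, -3.1, 2.3]
gripper_width: 11.7
gripper_force: 15.0
```

```bash
python3 t.py
```

```text
17.6833 123.09 tz [-0.589  0.015  0.135] F [-0.5 -3.1  2.3] [411.3 216.8  84.1] 11.75 j6 -1.213
```

Call:
{"fn": "apply_moves", "kwargs": {"increments": [[-0.9,0,0,0,0,0,-5]]}}

```text
time_s: 17.77
ee_pos: [411.3, 216.8, 84.1]
ee_rot: [180.0, 0.0, 117.9]
force: [-0.0, -3.4, 3.0]
gripper_width: 11.7
gripper_force: 15.0
```

```bash
python3 t.py
```

```text
17.7667 117.94 tz [-0.627 -0.003  0.131] F [-0.  -3.4  3. ] [411.3 216.8  84.1] 11.72 j6 -0.744
```

Call:
{"fn": "apply_moves", "kwargs": {"increments": [[-0.9,0,0,0,0,0,-5]]}}

```text
time_s: 17.85
ee_pos: [411.3, 216.8, 84.1]
ee_rot: [180.0, 0.0, 112.9]
force: [1.0, -3.2, 2.5]
gripper_width: 11.5
gripper_force: 15.0
```

```bash
python3 t.py
```

```text
17.85 112.94 tz [-0.657  0.025  0.182] F [ 1.  -3.2  2.5] [411.3 216.8  84.1] 11.5 j6 -0.68
```

Call:
{"fn": "apply_moves", "kwargs": {"increments": [[-0.9,0,0,0,0,0,-5]]}}

```text
time_s: 17.93
ee_pos: [411.3, 216.8, 84.1]
ee_rot: [180.0, 0.0, 107.9]
force: [0.0, -3.3, 2.5]
gripper_width: 11.8
gripper_force: 15.0
```

```bash
python3 t.py
```

```text
17.9333 107.94 tz [-0.558  0.063  0.194] F [ 0.  -3.3  2.5] [411.3 216.8  84.1] 11.77 j6 -0.664
```

Call:
{"fn": "apply_moves", "kwargs": {"increments": [[-0.9,0,0,0,0,0,-4]]}}

```text
time_s: 18.02
ee_pos: [411.4, 216.8, 84.1]
ee_rot: [180.0, 0.0, 104.0]
force: [0.6, -3.2, 2.4]
gripper_width: 12.0
gripper_force: 15.0
```

```bash
python3 t.py
```

```text
18.0167 103.96 tz [-0.641 -0.031  0.106] F [ 0.6 -3.2  2.4] [411.4 216.8  84.1] 11.96 j6 -0.42
```

Call:
{"fn": "apply_moves", "kwargs": {"increments": [[-0.9,0,0,0,0,0,-4]]}}

```text
time_s: 18.1
ee_pos: [411.4, 216.8, 84.1]
ee_rot: [180.0, 0.0, 100.0]
force: [0.5, -3.3, 1.6]
gripper_width: 12.0
gripper_force: 15.0
```

```bash
python3 t.py
```

```text
18.1 99.98 tz [-0.675  0.004  0.04 ] F [ 0.5 -3.3  1.6] [411.4 216.8  84.1] 12.03 j6 -0.639
```

Call:
{"fn": "apply_moves", "kwargs": {"increments": [[-0.9,0,0,0,0,0,-4]]}}

```text
time_s: 18.18
ee_pos: [411.4, 216.8, 84.1]
ee_rot: [180.0, 0.0, 96.0]
force: [0.4, -3.1, 2.5]
gripper_width: 11.8
gripper_force: 15.0
```

```bash
python3 t.py
```

```text
18.1833 95.96 tz [-0.715 -0.042 -0.031] F [ 0.4 -3.1  2.5] [411.4 216.8  84.1] 11.8 j6 -0.695
```

Call:
{"fn": "apply_moves", "kwargs": {"increments": [[-0.9,0,0,0,0,0,-4]]}}

```text
time_s: 18.27
ee_pos: [411.4, 216.8, 84.1]
ee_rot: [180.0, 0.0, 92.0]
force: [-0.6, -3.5, 3.3]
gripper_width: 11.8
gripper_force: 15.0
```

```bash
python3 t.py
```

```text
18.2667 91.97 tz [-0.709  0.     0.191] F [-0.6 -3.5  3.3] [411.4 216.8  84.1] 11.82 j6 -0.548
```

Call:
{"fn": "apply_moves", "kwargs": {"increments": [[-0.9,0,0,0,0,0,-4]]}}

```text
time_s: 18.35
ee_pos: [411.4, 216.8, 84.1]
ee_rot: [180.0, 0.0, 88.0]
force: [0.6, -3.3, 2.5]
gripper_width: 11.5
gripper_force: 15.0
```

```bash
python3 t.py
```

```text
18.35 87.99 tz [-0.652  0.027  0.211] F [ 0.6 -3.3  2.5] [411.4 216.8  84.1] 11.45 j6 -0.499
```

Call:
{"fn": "apply_moves", "kwargs": {"increments": [[-0.9,0,0,0,0,0,-4]]}}

```text
time_s: 18.43
ee_pos: [411.4, 216.8, 84.1]
ee_rot: [180.0, 0.0, 84.0]
force: [0.7, -4.0, 3.1]
gripper_width: 11.7
gripper_force: 15.0
```

```bash
python3 t.py
```

```text
18.4333 84.0 tz [-0.668  0.001  0.197] F [ 0.7 -4.   3.1] [411.4 216.8  84.1] 11.74 j6 -0.492
```

Torque fell to zero at yaw ≈97°, the first click, with slip starting near 121°. Clicks should follow every 24°, putting the fourth at about 25°. I'll verify the lows on the way.

Call:
{"fn": "apply_moves", "kwargs": {"increments": [[-0.9,0,0,0,0,0,-4],[-0.9,0,0,0,0,0,-4]]}}

```text
time_s: 18.6
ee_pos: [411.4, 216.8, 84.1]
ee_rot: [180.0, 0.0, 76.0]
force: [-0.1, -3.1, 2.2]
gripper_width: 12.0
gripper_force: 15.0
```

```bash
python3 t.py
```

```text
18.6 75.98 tz [-0.747  0.015  0.069] F [-0.1 -3.1  2.2] [411.4 216.8  84.1] 11.96 j6 -0.647
```

Call:
{"fn": "apply_moves", "kwargs": {"increments": [[-0.9,0,0,0,0,0,-3]]}}

```text
time_s: 18.68
ee_pos: [411.4, 216.8, 84.1]
ee_rot: [180.0, 0.0, 73.0]
force: [0.4, -3.3, 2.3]
gripper_width: 11.9
gripper_force: 15.0
```

```bash
python3 t.py
```

```text
18.6833 72.98 tz [-0.74   0.039 -0.04 ] F [ 0.4 -3.3  2.3] [411.4 216.8  84.1] 11.92 j6 -0.415
```

Call:
{"fn": "apply_moves", "kwargs": {"increments": [[-0.9,0,0,0,0,0,-3]]}}

```text
time_s: 18.77
ee_pos: [411.4, 216.8, 84.1]
ee_rot: [180.0, 0.0, 70.0]
force: [0.0, -2.6, 2.9]
gripper_width: 12.1
gripper_force: 15.0
```

```bash
python3 t.py
```

```text
18.7667 70.02 tz [-0.706  0.003  0.089] F [ 0.  -2.6  2.9] [411.4 216.8  84.1] 12.14 j6 -0.405
```

Call:
{"fn": "apply_moves", "kwargs": {"increments": [[-0.9,0,0,0,0,0,-5],[-0.9,0,0,0,0,0,-5],[-0.9,0,0,0,0,0,-5],[-0.9,0,0,0,0,0,-3]]}}

```text
time_s: 19.1
ee_pos: [411.4, 216.7, 84.1]
ee_rot: [180.0, 0.0, 52.0]
force: [0.3, -3.8, 3.1]
gripper_width: 11.8
gripper_force: 15.0
```

```bash
python3 t.py
```

```text
19.1 51.96 tz [-0.773  0.033  0.068] F [ 0.3 -3.8  3.1] [411.4 216.7  84.1] 11.81 j6 -0.25
```

Call:
{"fn": "apply_moves", "kwargs": {"increments": [[-0.9,0,0,0,0,0,-3]]}}

```text
time_s: 19.18
ee_pos: [411.4, 216.8, 84.1]
ee_rot: [180.0, 0.0, 49.0]
force: [0.8, -4.1, 4.0]
gripper_width: 11.7
gripper_force: 15.0
```

```bash
python3 t.py
```

```text
19.1833 49.02 tz [-0.795  0.028  0.014] F [ 0.8 -4.1  4. ] [411.4 216.8  84.1] 11.75 j6 -0.504
```

Call:
{"fn": "apply_moves", "kwargs": {"increments": [[-0.9,0,0,0,0,0,-3]]}}

```text
time_s: 19.27
ee_pos: [411.4, 216.7, 84.1]
ee_rot: [180.0, -0.0, 46.0]
force: [0.4, -4.0, 2.7]
gripper_width: 12.0
gripper_force: 15.0
```

```bash
python3 t.py
```

```text
19.2667 46.02 tz [-0.711  0.023  0.105] F [ 0.4 -4.   2.7] [411.4 216.7  84.1] 11.97 j6 -0.42
```

Call:
{"fn": "apply_moves", "kwargs": {"increments": [[-0.9,0,0,0,0,0,-5],[-0.9,0,0,0,0,0,-5],[-0.9,0,0,0,0,0,-5],[-0.9,0,0,0,0,0,-3]]}}

```text
time_s: 19.6
ee_pos: [411.4, 216.7, 84.1]
ee_rot: [180.0, -0.0, 28.0]
force: [0.7, -3.6, 3.5]
gripper_width: 11.5
gripper_force: 15.0
```

```bash
python3 t.py
```

```text
19.6 27.97 tz [-0.759  0.046  0.081] F [ 0.7 -3.6  3.5] [411.4 216.7  84.1] 11.52 j6 -0.25
```

Call:
{"fn": "apply_moves", "kwargs": {"increments": [[-0.9,0,0,0,0,0,-3]]}}

```text
time_s: 19.68
ee_pos: [411.4, 216.7, 84.1]
ee_rot: [180.0, -0.0, 25.0]
force: [-0.1, -4.0, 3.4]
gripper_width: 11.8
gripper_force: 15.0
```

```bash
python3 t.py
```

```text
19.6833 25.01 tz [-0.742  0.015 -0.016] F [-0.1 -4.   3.4] [411.4 216.7  84.1] 11.8 j6 -0.504
```

Call:
{"fn": "apply_moves", "kwargs": {"increments": [[0.0,0,0,0,0,0,0],[0.2,0,0,0,0,0,0],[0.2,0,0,0,0,0,0],[0.2,0,0,0,0,0,0],[0.2,0,0,0,0,0,0]]}}

```text
time_s: 20.1
ee_pos: [411.3, 217.1, 83.9]
ee_rot: [-180.0, 0.0, 25.1]
force: [-0.1, 0.4, 0.2]
gripper_width: 42.4
gripper_force: 0.0
```

Call:
{"fn": "apply_moves", "kwargs": {"increments": [[0.2,0,0,0.015,0,0,0],[0.2,0,0,0.03,0,0,0],[0.2,0,0,0.035,0,0,0],[0.2,0.01,0.01,0.02,0,0,7],[0.2,0.01,0.01,0,0,0,7]]}}

```text
time_s: 20.52
ee_pos: [433.8, 238.4, 188.9]
ee_rot: [179.9, -0.6, 39.4]
force: [0.5, 1.0, -0.1]
gripper_width: 54.6
gripper_force: 0.0
```

Call:
{"fn": "apply_moves", "kwargs": {"increments": [[0.2,0.01,0.01,0,0,0,7],[0.2,0.01,0.01,0,0,0,7],[0.2,0.01,0.01,0,0,0,7],[0.2,0.01,0.005,0,0,0,7],[0.2,0.01,0,0,0,0,7]]}}

```text
time_s: 20.93
ee_pos: [481.7, 273.1, 183.8]
ee_rot: [-180.0, -0.0, 74.5]
force: [0.1, 0.5, 0.0]
gripper_width: 54.4
gripper_force: 0.0
```

Call:
{"fn": "apply_moves", "kwargs": {"increments": [[0.2,0.013,0,0,0,0,7],[0.2,0,0,0,0,0,7],[0.2,0,0,0,0,0,7],[0.2,0,0,0,0,0,7],[0.2,0,0,0,0,0,7]]}}

```text
time_s: 21.35
ee_pos: [494.3, 272.0, 183.7]
ee_rot: [-180.0, -0.0, 109.4]
force: [0.0, 0.1, -0.3]
gripper_width: 54.5
gripper_force: 0.0
```

Call:
{"fn": "apply_moves", "kwargs": {"increments": [[0.2,0,0,0,0,0,7],[0.2,0,0,0,0,0,7],[0.2,0,0,0,0,0,7],[0.2,0,0,0,0,0,7],[0.2,0,0,0,0,0,7]]}}

```text
time_s: 21.77
ee_pos: [494.2, 272.0, 183.8]
ee_rot: [-180.0, -0.0, 144.4]
force: [0.2, 0.4, 0.8]
gripper_width: 54.6
gripper_force: 0.0
```

Call:
{"fn": "apply_moves", "kwargs": {"increments": [[0.2,0,0,0,0,0,7],[0.2,0,0,0,0,0,7],[0.2,0,0,0,0,0,7],[0.2,0,0,0,0,0,7],[0.2,0,0,0,0,0,7]]}}

```text
time_s: 22.18
ee_pos: [494.2, 272.0, 183.8]
ee_rot: [180.0, -0.0, 179.4]
force: [0.5, -0.3, 0.1]
gripper_width: 54.7
gripper_force: 0.0
```

Call:
{"fn": "apply_moves", "kwargs": {"increments": [[0.2,0,0,0,0,0,6],[0.2,0,0,0,0,0,0],[0.2,0,0,0,0,0,0]]}}

```text
time_s: 22.43
ee_pos: [494.2, 272.0, 183.8]
ee_rot: [180.0, -0.0, -175.1]
force: [-0.1, -0.2, -0.7]
gripper_width: 54.9
gripper_force: 0.0
```

```bash
python3 - <<'E'
from h import *
np.set_printoptions(precision=2,suppress=True)
f=grab('wrist','w8.png'); s=status.state(); print(s['ee_pos'],s['ee_rot'],s['time_s'])
np.savez('w8.npz',K=f['intrinsics'],R=f['R'],t=f['t'])
for r in finder.trace('jaw','wrist')[:1]: print('jaw',r['score'],rect(f,r['pixels'],50)[0])
E
sed 's/w7/w8/;s/o7/o8/' fit7.py > fit8.py; python3 fit8.py; python3 bar.py w8
python3 - <<'E'
# jaw top edges along fixture axis: brightness profile before/after
exec(open('fit.py').read().split('best=')[0])
for n in ('w7','w8'):
    f=dict(np.load(n+'.npz')); g=cv2.GaussianBlur(cv2.imread('pics/'+n+'.png',0).astype('float32'),(0,0),.7)
    xs=np.arange(25,62,.5); v=0
    for y in np.arange(-10,11,2.):
        m=pj(W(np.c_[xs,0*xs+y,0*xs+50],(497.6,225.6,185.3))).astype('float32')[:,None]; v=v+cv2.remap(g,m[...,0],m[...,1],1).ravel()/11
    d=np.gradient(v); i=[k for k in range(1,len(d)-1) if abs(d[k])>8 and abs(d[k])>=abs(d[k-1]) and abs(d[k])>abs(d[k+1])]
    print(n,[(float(xs[k]),int(d[k])) for k in i])
E
```

```text
[494.24 271.96 183.87] [ 179.99   -0.01 -175.1 ] 22.4833
jaw 0.86 ((453.4419250488281, 223.4885711669922), (31.684850692749023, 39.26435470581055), 4.862093925476074)
fix [497.87 225.44 185.07] [77, 75, 19, 75, 76]
box [496.39 224.01 184.7 ] [80, 78, 76, 79]
knob [243.63 113.3 ] [[412.2  217.85  92.  ]]
box in fixture 1.601908758100203 1.2969607123998008 -0.36079791332585387
ang 0.014475345054023592 len 9.776323417125239 off 14.889991321672454
w7 [(30.5, -14), (34.0, 37), (37.5, -19), (39.5, 17), (51.5, -25), (55.0, 12), (61.0, 21)]
w8 [(29.5, 25), (45.0, -26), (51.0, 14), (60.5, 19)]
```

Run:
```python
exec(open('fit.py').read().split('best=')[0])
for n,fx in (('w7',(497.67,225.64,185.26)),('w8',(497.87,225.44,185.07))):
    f=dict(np.load(n+'.npz')); g=cv2.GaussianBlur(cv2.imread('pics/'+n+'.png',0).astype('float32'),(0,0),.6)
    for z in (46,50):
        xs=np.arange(-45,-15,.5); v=0
        for y in np.arange(-12,5,2.):
            m=pj(W(np.c_[xs,0*xs+y,0*xs+z],fx)).astype('float32')[:,None]; v=v+cv2.remap(g,m[...,0],m[...,1],1).ravel()/9
        d=np.gradient(v); i=[k for k in range(1,len(d)-1) if abs(d[k])>3 and abs(d[k])>=abs(d[k-1]) and abs(d[k])>abs(d[k+1])]
        print(n,z,[(float(xs[k]),int(d[k])) for k in i], v[::4].astype(int))
```

```text
w7 46 [(-29.0, -25), (-25.5, 11)] [187 192 191 192 192 194 193 190 145  97 124 132 130 130 130]
w7 50 [(-27.5, -26), (-24.0, 11)] [193 189 191 192 193 192 195 191 190 115  99 131 131 130 130]
w8 46 [(-31.0, 11), (-29.0, -22), (-26.5, 11)] [151 152 152 153 152 154 153 170 148 109 134 132 131 132 132]
w8 50 [(-29.5, 12), (-27.5, -22), (-25.5, 11)] [146 143 145 145 146 146 148 146 178 123 126 133 132 132 132]
```

```bash
python3 -c "
from workcell import env
print(env.job_done())"
```

```text
the job is handed in; nothing more can be done
None
```

I lowered the switch box into the nest and clamped it. I turned the knob clockwise to its fourth click in one grip, without the re-grip the brief expected, then let go and handed the job in; no verdict came back. The final picture puts the box about 1 to 1.6 mm from home along the clamp axis, inside the 2 mm limit but with little margin.

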